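# Scan the tall carton in the bicycle repair van

### The job

Book out the taller of the two cartons: lift the pistol scanner from its cradle (only the front of its head is free to grip there), lay it flat on the rubber mat and let go, then take it again by the handle with the trigger squeezed and hold it still for a good second (two to be safe) with its window about 8 cm squarely in front of that carton's label, aimed at the middle of it. Then lay the scanner back down flat on the mat, let go of it, and press the key on the label printer fully down and let it come up. Do not drop the scanner, and do not shift the cartons or the other things on the bench.

Things in the scene. Friction and masses are not known exactly. Their poses are not given: they have to be found in the camera images.
- scanner: Grey pistol barcode scanner, 0.2 kg, lying on its side, 36 mm thick. Origin on its underside where head and handle centre lines cross; +x is where it looks, handle along -y, z up. Head x -30 to 93 mm, 48 mm wide, then a 58 mm wide black nose to x = 105. Handle x -16 to 16, to y = -130, z 0 to 36. Black trigger juts 6 mm from the handle's +x face, y -38 to -78. Starts in the cradle.
- scanner_head (a point): Point on the scanner where its head can be gripped across y while in the cradle: 65 mm ahead of the origin, at mid thickness (18 mm above the underside), head 48 mm wide there. Axes as the scanner.
- scanner_grip (a point): Middle of the scanner's handle at the trigger: at (0, -58, 18) mm in the scanner's frame. Gripped along the scanner's x axis here (38 mm wide free, 32 mm with the trigger in), the fingers squeeze the trigger. Axes as the scanner.
- scanner_lens (a point): Centre of the scanner's window, at (105, 0, 18) mm in the scanner's frame; the beam leaves along its x axis.
- trigger (a joint): Scanner trigger: 0 m out, 0.006 m fully squeezed; reads the code from 0.004 on. Spring of 1.5 to 4.5 N.
- cradle: Fixed black cradle holding the scanner at the start; frame as the scanner's, 8 mm lower. Base 8 mm thick, x -45 to 45, y -135 to 30 mm; walls 50 mm high beside the handle (inner faces x = -24 and 32, y -30 to -135) and at its end: no room for fingers there, but the head's front juts out free.
- mat: Fixed black rubber mat on the bench, 240 (its x) by 260 (its y) by 4 mm thick. Origin at the centre of its underside.
- tall_carton: The taller carton, to be scanned: 80 (x) by 90 (y) by 160 mm high, cardboard, loose, 0.45 kg. Origin at the centre of its underside. A white barcode label is on its -x face at the top and folds over onto its top.
- tall_carton_label (a point): Centre of the label on the tall carton's -x face, 135 mm above the bench. Label 56 wide by 50 mm high. Its x axis points into the carton (the way the scanner should look).
- low_carton: The lower carton, not to be scanned: 80 by 90 by 85 mm high, with a like label on its -x face. Origin under its centre.
- printer: Fixed white label printer, 130 (x) by 150 (y) mm; its front deck is 85 mm high, its rear half 105 mm. Origin under its centre, front faces -x.
- print_key_top (a point): Top centre of the black round key (28 mm across) on the printer's front deck; it goes straight down.
- print_key (a joint): Printer key: 0 m up, 0.006 m fully down, 5 N, springs back.
- spray_can: Bystander: upright spray can, 60 mm across, 190 mm high. Origin under its centre.
- oil_bottle: Bystander: upright oil bottle, 48 mm across, 120 mm high. Origin under its centre.
- wrench: Bystander: wrench lying on the bench along its x.
- screwdriver: Bystander: screwdriver lying on the bench along its x.
- sprocket: Bystander: flat steel sprocket disc, 90 mm across, 8 mm thick, lying.
- hub: Bystander: aluminium wheel hub standing upright, 58 mm across, 105 mm high.
Not all that is in view belongs to the job. Leave any pink or turquoise look-alike of the tall_carton alone.

How it is judged:
On the way, in this order (a step that is already met when the one before it is completed fails the run):
1. the scanner, out of its cradle, lies flat on the mat, let go (x of scanner_grip in the frame of mat between -0.12 and 0.12 m and y of scanner_grip in the frame of mat between -0.13 and 0.13 m and x of scanner_head in the frame of mat between -0.14 and 0.14 m and y of scanner_head in the frame of mat between -0.15 and 0.15 m and z of scanner in the frame of mat between -0.004 and 0.012 m and angle between scanner's own z axis and vertical below 0.12 rad and contact force between the fingers and scanner below 0.05 N and linear speed of scanner below 0.02 m/s), for 0.2 s.
2. held, trigger squeezed 4 mm, under 25 mm/s for 1 s: window 40 to 130 mm off the tall carton's label, beam within 25 mm sideways and 22 mm in height of its centre, within 0.35 rad of square (value of joint trigger above 0.004 m and contact force between the fingers and scanner above 1 N and x of scanner_lens in the frame of tall_carton_label between -0.13 and -0.04 m and x of tall_carton_label in the frame of scanner_lens above 0.03 m and y of tall_carton_label in the frame of scanner_lens between -0.025 and 0.025 m and z of tall_carton_label in the frame of scanner_lens between -0.022 and 0.022 m and angle between the x axis of scanner_lens and the x axis of tall_carton_label, either way round below 0.35 rad and linear speed of scanner below 0.025 m/s and angular speed of scanner below 0.2 rad/s), for 1 s.
3. the scanner lies flat on the mat again, let go (all of step 1), for 0.2 s.
4. the printer's key is pressed fully down (5 mm or more) (value of joint print_key above 0.005 m), for 0.02 s.
At the end, for the whole second after the job is handed in: The scanner lies flat (within 0.12 rad) and at rest on the mat, let go, its trigger out, with the middle of its handle over the mat and its head over it to within 20 mm; the printer's key is up again; the tall carton stands within 30 mm of where it was (all of step 3 and value of joint each of print_key, trigger below 0.002 m and angle between tall_carton's own z axis and vertical below 0.1 rad and distance of tall_carton from where it was at the start of the episode below 0.03 m); the robot touches nothing.
It fails at once if a carton or another thing on the bench is shifted by more than 30 mm (distance of any of low_carton, spray_can, oil_bottle, wrench, screwdriver, sprocket, hub, tall_carton from where it was at the start of the episode above 0.03 m).
It fails at once if the scanner is dropped (falls unheld, more than 25 mm above the mat) (contact force between the fingers and scanner below 0.05 N and z of scanner in the frame of mat above 0.025 m and linear speed of scanner above 0.35 m/s).
It fails at once if the key is pressed before the label has been scanned and the scanner laid down (pressed while the scanner is off the mat) (value of joint print_key above 0.004 m and not (x of scanner_grip in the frame of mat between -0.12 and 0.12 m and y of scanner_grip in the frame of mat between -0.13 and 0.13 m and x of scanner_head in the frame of mat between -0.14 and 0.14 m and y of scanner_head in the frame of mat between -0.15 and 0.15 m and z of scanner in the frame of mat between -0.004 and 0.012 m and angle between scanner's own z axis and vertical below 0.12 rad and contact force between the fingers and scanner below 0.05 N and linear speed of scanner below 0.02 m/s)).
It also fails if it takes over 72 s, if anything falls off the work surface, if the arm or the gripper's body presses on something with over 40 N, if the wrist force passes 120 N, or if a joint passes its speed limit or range.

### The arm

A 7-joint arm with a two-finger parallel gripper is mounted at the origin on the work surface. World frame = base frame: x ahead of the robot, y to its left, z up, the work surface at z = 0. Lengths are in m, angles in rad, forces in N, time in s.
With the tool pointing down it reaches from about 0.425 to 0.825 m from the base axis. Payload 3.6 kg.
Tool frame: the origin (TCP) lies at the very end of the fingers, on their centre line; the grasp point (between the pads) lies 19 mm behind it; z points along the fingers, y is the line along which they close (so a half turn about z gives the same grasp; the last joint's range is limited). The gripper opens to 93 mm and grips with 3 to 60 N. Pads are 15 mm wide; open, the fingers measure 128 mm over their backs; the gripper's body (75 mm by 188 mm) begins 65 mm behind the grasp point.
Start: joints at [1.161, 0.615, -0.013, 1.423, 0.008, 1.103, -0.04], TCP at [0.243, -0.603, 0.219] pointing down, gripper open.
Joint ranges: [-3.12, 3.12], [-0.3, 2.06], [-1.34, 1.32], [0.26, 2.42], [-1.36, 4.5], [0.01, 1.98], [-2.84, 2.84]. Speed limits (rad/s): [2.79, 2.79, 3.14, 3.14, 3.14, 3.14, 3.14].

### API

Orientations are given as a 3x3 rotation matrix whose columns are the frame's x, y, z axes.
In Python, from rig import bot, eyes, cut_out, tip_of gives the robot as it stands.
- The arm moves only by the shell command python3 -m jog 'ROWS'. ROWS is JSON, a list of rows, each a list of 7 numbers: the shift along the tool's x, y, z normalised to -1 to 1, where 1 is 40 mm, then the turn, a rotation vector about the tool's x, y, z normalised to -1 to 1, where 1 is 6 degrees, then the opening, from 0 (shut) to 1 (fully open). In form: [[x, y, z, wx, wy, wz, jaw], ...]. A call has 1 to 10 rows; each row shifts and turns the commanded pose from where the row before left it, along the tool's axes as they then stand; what a row does not reach is not made up. A row lasts 1/10 s, in which the tool goes at most 50 mm and 8.59 degrees, less where a joint would pass 70% of its speed; a pose out of reach is approached as far as the arm can. A call with a number of a shift or a turn outside -1 to 1 is refused whole. A call with a gripper value outside its range is refused whole. The fingers move at their own pace and stop on an object; the grip force is fixed at half the most. Time passes only in rows, so rows that do not move let the fingers close. It gives the time, the measured TCP pose, the force, the opening and the grip force at its end, in the units of the state.
- bot.state(): the state, without advancing time (a new reading comes with each control period).
- eyes.snapshot(name): name is "side" or "top" or "wrist"; returns (picture, depth): 420x560x3 uint8, red, green, blue; 420x560 float32, m along the optical axis (not along the pixel's ray), 0 where there is no reading.
- eyes.camera_model(name): a dict with "vertical_fov" (degrees; the focal length in pixels is half the picture's height over the tangent of half this angle, whatever the lens; pixels are square), "cx", "cy" (the principal point, pixels), "camera_from_world" (4x4, takes a point from world to camera coordinates); the wrist camera has in their place "mount" (4x4, takes a point from camera to tool coordinates, whose origin is the TCP and whose axes are the flange's). Camera axes: x right, y up, looking along -z (the intrinsics and any distortion apply to the point x, -y, -z); pixel columns grow to the right and rows downward; lengths in m; the calibration is good to about 2 mm. A picture is of the moment at which its call begins: read the wrist's pose just before it. camera_model takes no time and is no camera call.
- bot.finish_job(): hands the job in; it is judged then, once.
Trained networks look in the newest picture that a camera, given by its name, has taken for a name from the list of things; names that differ only in an ending like _2 or _b are one class to them, and where a whole thing is asked for, a point or a joint stands for the part that bears it (a point fixed in the world has none). Each returns a list of dicts, best first, with "p" (0 to 1); they miss things now and then, are a little off and sometimes report something else, mostly with a low value. They report only what shows in the picture. A call takes as long as a camera call. They do not tell look-alikes from the thing itself.
- cut_out(camera, query): "mask" (420x560 bool, what is visible of it) and "pixel" ([column, row] in pixels, amid what is visible of it).
- tip_of(camera, query): "pixel" ([column, row] in pixels: a listed point, or the origin of a listed thing).
The state is a dict: "t": time; "qpos": joint angles; "qd": joint speeds; "joint_efforts": joint torques, N m; "position": TCP position; "tcp_rot": TCP orientation; "force": force on the tool from outside, world axes, zero at the start; "ft_torque": the same for the moment, N m; "finger_gap": finger opening in m; "grasp_force": force on a finger pad.
Only numpy, scipy, OpenCV 4.12 (cv2) and the standard library are available. Lean on these libraries where they do the work, as an engineer would, in place of code of your own. Each camera call takes 0.05 s, during which the arm holds its last target. There are 200 camera calls.

## Working session

There is one attempt and no reset: what is moved stays moved. The work goes in short steps, Python scripts to look and compute and a shell command to move; the robot and the scene stay as the last step left them, time stands still between calls to the robot, and variables do not carry over. Pictures are saved under pics/ and viewed, at most 10 in all, crops included, and the job is handed in when it is done.

```bash
ls; mkdir -p pics; python3 - <<'E'
from rig import bot, eyes
import cv2, json
s=bot.state(); print(s)
for n in ("top","side"):
    p,d=eyes.snapshot(n); cv2.imwrite(f"pics/{n}0.png",p[:,:,::-1])
    print(n,eyes.camera_model(n))
print(eyes.camera_model("wrist"))
E
```

```text
pics
{'t': 0.0, 'qpos': array([ 1.16150986,  0.61591276, -0.01257974,  1.42488227,  0.00813823,
        1.1033422 , -0.04040567]), 'qd': array([ 8.60094210e-04, -8.91669593e-04, -6.94393872e-04,  1.23301593e-05,
       -8.91659374e-04,  1.44629631e-03,  6.22218089e-04]), 'joint_efforts': array([-2.04043899e-04, -4.58934724e+01,  2.08826358e-01, -1.65746266e+01,
       -6.11166959e-02,  2.03250867e-02,  2.29609905e-04]), 'position': array([ 0.2424722 , -0.60225211,  0.21749096]), 'tcp_rot': array([[ 9.27609472e-01,  3.73550048e-01, -1.01398949e-03],
       [ 3.73551414e-01, -9.27606679e-01,  2.27843149e-03],
       [-8.94752320e-05, -2.49227184e-03, -9.99996890e-01]]), 'force': array([-0.57793809,  0.20051577, -0.15022016]), 'ft_torque': array([-0.02084726, -0.05310029,  0.00193402]), 'grasp_force': 0.0, 'finger_gap': 0.09311443402551482}
top {'vertical_fov': 42.91584745620071, 'cx': 285.13840108246035, 'cy': 205.82549867851137, 'camera_from_world': array([[ 2.58956308e-02, -9.99653932e-01,  4.62952690e-03,
         1.10721331e-03],
       [ 9.83158883e-01,  2.63058716e-02,  1.8084969
[... 302 characters left out ...]
ra_from_world': array([[-0.97061404, -0.24034166, -0.01201143,  0.47736552],
       [ 0.10319884, -0.460819  ,  0.88147368, -0.14024772],
       [-0.21738995,  0.85433116,  0.47208037, -1.0762787 ],
       [ 0.        ,  0.        ,  0.        ,  1.        ]])}
{'vertical_fov': 63.522256951547234, 'cx': 281.30695107284555, 'cy': 211.3141521759269, 'mount': array([[-6.02407088e-04,  9.56235713e-01,  2.92596819e-01,
         8.17541610e-02],
       [ 9.99998744e-01,  1.00494853e-03, -1.22544511e-03,
         2.25755404e-04],
       [-1.46585912e-03,  2.92595713e-01, -9.56235118e-01,
        -1.65887761e-01],
       [ 0.00000000e+00,  0.00000000e+00,  0.00000000e+00,
         1.00000000e+00]])}
```

```bash
python3 -c "
import cv2,numpy as np
a=cv2.imread('pics/top0.png');b=cv2.imread('pics/side0.png');print(a.shape)"
```

```text
(420, 560, 3)
```

View pics/top0.png

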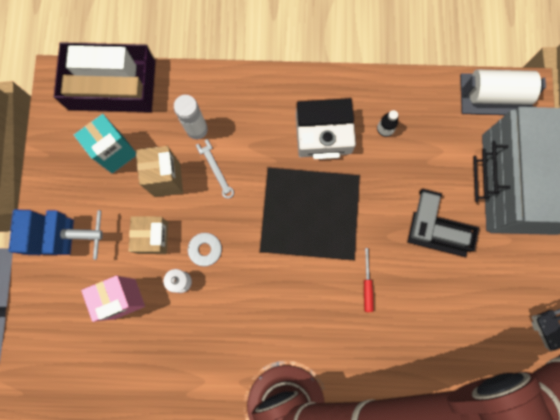

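View pics/side0.png

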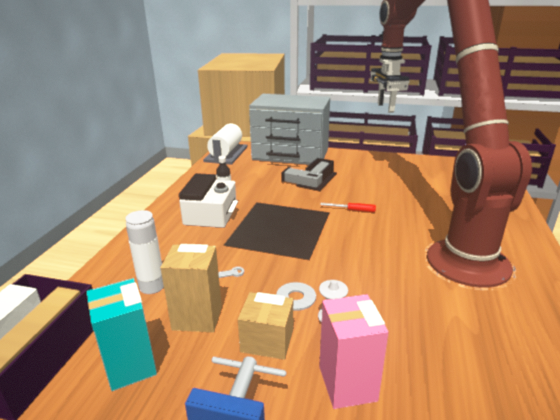

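The top view (up is +x, left is +y) shows the scanner in its cradle at (430,215) with its head up, and the mat at (310,213). The tall carton is at (160,172) with its label facing right, the printer key at (327,137) and the spray can at (190,115). The side view confirms that the brown carton at (192,285) is taller than the one at (265,322).

```bash
cat > h.py <<'E'
from rig import bot, eyes, cut_out, tip_of
import numpy as np, cv2
def cam(n, s=None):
    m=eyes.camera_model(n); f=210/np.tan(np.radians(m["vertical_fov"]/2))
    if n=="wrist":
        T=np.eye(4); T[:3,:3]=s["tcp_rot"]; T[:3,3]=s["position"]; W=T@m["mount"]
    else: W=np.linalg.inv(m["camera_from_world"])
    return f,m["cx"],m["cy"],W
def rays(n,uv,s=None):
    f,cx,cy,W=cam(n,s); uv=np.atleast_2d(uv).astype(float)
    d=np.c_[(uv[:,0]-cx)/f,-(uv[:,1]-cy)/f,-np.ones(len(uv))]
    return W[:3,3], d@W[:3,:3].T
def at_z(n,uv,z,s=None):
    o,d=rays(n,uv,s); return o+d*((z-o[2])/d[:,2])[:,None]
def cloud(n,mask,depth,s=None):
    v,u=np.nonzero(mask&(depth>0)); o,d=rays(n,np.c_[u,v],s)
    return o+d*depth[v,u][:,None]
E
python3 - <<'E'
from h import *
np.set_printoptions(precision=4,suppress=True)
p,d=eyes.snapshot("top")
zs=dict(scanner=.008,scanner_head=.026,scanner_grip=.026,scanner_lens=.026,cradle=0,mat=0.0,tall_carton=0,tall_carton_label=.135,low_carton=0,print_key_top=.09,printer=0,spray_can=0,wrench=0,sprocket=0,screwdriver=0,oil_bottle=0,hub=0)
for q,z in zs.items():
    for r in tip_of("top",q)[:3]:
        print(q,round(r["p"],2),np.round(r["pixel"],1),at_z("top",[r["pixel"]],z)[0])
for q in ("scanner","mat","tall_carton","low_carton","print_key_top","spray_can","cradle"):
    for r in cut_out("top",q)[:3]:
        if r["p"]<.3: continue
        c=cloud("top",r["mask"],d); zt=np.percentile(c[:,2],[5,50,90,98])
        hi=c[c[:,2]>zt[2]-.012]
        b=cv2.minAreaRect(hi[:,:2].astype(np.float32))
        print("M",q,round(r["p"],2),np.round(r["pixel"],0),len(c),zt,"rect",np.round(b[0],4),np.round(b[1],4),round(b[2],1))
E
```

```text
scanner 0.81 [420.3 226.6] [ 0.4719 -0.3553  0.008 ]
scanner_head 0.75 [423. 206.] [ 0.5258 -0.3591  0.026 ]
scanner_grip 0.65 [443.6 234.2] [ 0.4502 -0.4129  0.026 ]
scanner_lens 0.71 [429.6 189.6] [ 0.5718 -0.3781  0.026 ]
scanner_lens 0.43 [443.7 233.2] [ 0.4529 -0.4132  0.026 ]
cradle 0.9 [418.6 228.3] [ 0.4682 -0.3526  0.    ]
mat 0.86 [310.8 214.5] [ 0.4987 -0.0566  0.    ]
mat 0.29 [364.6 282.8] [ 0.3164 -0.2044  0.    ]
tall_carton 0.84 [125.2 301. ] [0.2516 0.4343 0.    ]
tall_carton 0.79 [117.5 156.1] [0.6501 0.4878 0.    ]
tall_carton_label 0.79 [171.5 166.8] [0.589  0.3049 0.135 ]
tall_carton_label 0.79 [111.1 152.6] [0.622  0.4607 0.135 ]
tall_carton_label 0.69 [111.2 313.1] [0.2224 0.4266 0.135 ]
low_carton 0.91 [150.5 237.6] [0.4232 0.3791 0.    ]
low_carton 0.52 [368.4 280.5] [ 0.3228 -0.2146  0.    ]
print_key_top 0.56 [326.6 135.2] [ 0.6978 -0.0904  0.09  ]
printer 0.97 [322.1 137.3] [ 0.7206 -0.0847  0.    ]
spray_can 0.93 [196.8 128.3] [0.7375 0.2704 0.    ]
spray_can 0.3 [321.8 135.5] [ 0.7259 -0.0838  0.    ]
wrench 0.68 [215.7 172.3] [0.6109 0.2106 0.    ]
spro
[... 452 characters left out ...]
55 0.0095 0.0117] rect [ 0.5041 -0.0549] [0.2602 0.2412] 86.6
M tall_carton 0.78 [113. 299.] 1993 [0.0318 0.1603 0.1645 0.1665] rect [0.2584 0.4361] [0.0814 0.092 ] 24.4
M tall_carton 0.67 [106. 142.] 2043 [0.0142 0.1586 0.1644 0.1668] rect [0.6581 0.4897] [0.0846 0.0902] 40.3
M tall_carton 0.64 [158. 170.] 1921 [0.0227 0.1595 0.1644 0.1669] rect [0.5865 0.3424] [0.0919 0.0827] 9.0
M low_carton 0.69 [147. 233.] 1463 [0.0115 0.0857 0.0902 0.0926] rect [0.4245 0.3711] [0.0909 0.0825] 1.0
M spray_can 0.94 [193. 116.] 998 [0.0112 0.162  0.1935 0.1958] rect [0.7322 0.2686] [0.0559 0.0549] 47.5
M cradle 0.73 [450. 244.] 1157 [0.0028 0.0147 0.051  0.0543] rect [ 0.4523 -0.4342] [0.1257 0.0697] 77.4
```

```bash
python3 -m jog '[[0,0,-0.1,0,0,0.96,1],[0,0,-0.1,0,0,0.96,1],[0,0,-0.1,0,0,0.96,1],[0,0,-0.1,0,0,0.96,1],[0,0,-0.2,0,0,0.96,1],[0,0,-0.2,0,0,0.96,1]]'
python3 -m jog '[[0,-0.84,0,0,0,0,1],[0,-0.84,0,0,0,0,1],[0,-0.84,0,0,0,0,1],[0,-0.84,0,0,0,0,1],[0,-0.84,0,0,0,0,1],[0,-0.84,0,0,0,0,1],[0,-0.84,0,0,0,0,1],[0,-0.84,0,0,0,0,1]]'
python3 -m jog '[[0.85,0,0,0,0,0,1],[0.85,0,0,0,0,0,1],[0.85,0,0,0,0,0,1],[0.85,0,0,0,0,0,1],[0.85,0,0,0,0,0,1],[0.85,0,0,0,0,0,1],[0,0,0,0,0,0,1],[0,0,0,0,0,0,1]]'
cat >> h.py <<'E'
def yawR(deg):  # tool down, tool x at yaw
    a=np.radians(deg); c,s=np.cos(a),np.sin(a)
    return np.array([[c,s,0],[s,-c,0],[0,0,-1.]])
def plan(pos,yaw,s=None):
    from scipy.spatial.transform import Rotation as R
    s=s or bot.state(); T=yawR(yaw)
    r=np.degrees(R.from_matrix(s["tcp_rot"].T@T).as_rotvec())/6
    d=np.asarray(pos)-s["position"]
    print("turn units",np.round(r,2),"| shift in target axes",np.round(T.T@d/.04,2),"| in current axes",np.round(s["tcp_rot"].T@d/.04,2))
def st():
    s=bot.state(); print("t",round(s["t"],2),"pos",np.round(s["position"],4),"yaw",round(np.degrees(np.arctan2(s["tcp_rot"][1,0],s["tcp_rot"][0,0])),1),"tilt",np.round(s["tcp_rot"][:2,2],3),"gap",round(s["finger_gap"],4),"gf",round(s["grasp_force"],1),"F",np.round(s["force"],1)); return s
E
python3 - <<'E'
from h import *
np.set_printoptions(precision=4,suppress=True)
s=st(); print(s["qpos"])
p,d=eyes.snapshot("wrist"); cv2.imwrite("pics/w1.png",p[:,:,::-1])
for q,z in dict(scanner=.008,scanner_head=.026,scanner_grip=.026,scanner_lens=.026).items():
    for r in tip_of("wrist",q)[:2]: print(q,round(r["p"],2),np.round(r["pixel"]),at_z("wrist",[r["pixel"]],z,s)[0])
r=cut_out("wrist","scanner")[0]; c=cloud("wrist",r["mask"],d,s)
print(r["p"],len(c),np.percentile(c[:,2],[2,50,98]))
np.save("c.npy",c)
# fit top-face footprint (z .035-.055)
t=c[(c[:,2]>.034)&(c[:,2]<.055)][:,:2]
poly=np.array([[-30,24],[93,24],[93,29],[105,29],[105,-29],[93,-29],[93,-24],[16,-24],[16,-130],[-16,-130],[-16,-24],[-30,-24]])/1000
G=2000
from scipy.optimize import minimize
def mask_of(x):
    a=x[2]; R=np.array([[np.cos(a),-np.sin(a)],[np.sin(a),np.cos(a)]]); return (poly@R.T+x[:2])
o=np.array([.42,-.52])
def ras(pts,fill):
    im=np.zeros((560,600),np.uint8)
    cv2.fillPoly(im,[np.round((pts-o)*G).astype(np.int32)],1); return im
obs=np.zeros((560,600),np.uint8); ij=np.round((t-o)*G).astype(int)
ok=(ij>=0).all(1)&(ij[:,0]<600)&(ij[:,1]<560); obs[ij[ok][:,1],ij[ok][:,0]]=1
obs=cv2.morphologyEx(obs,cv2.MORPH_CLOSE,np.ones((5,5),np.uint8))
def cost(x): return -float((ras(mask_of(x),1)&obs).sum())/ float((ras(mask_of(x),1)|obs).sum())
b=min((minimize(cost,[.472+dx,-.357,np.radians(-13)],method="Nelder-Mead",options=dict(initial_simplex=[[.472+dx,-.357,-.22],[.482,-.357,-.22],[.472,-.347,-.22],[.472,-.357,-.15]])) for dx in (-.01,0,.01)),key=lambda r:r.fun)
print(b.x,np.degrees(b.x[2]),b.fun)
E
```

```text
t: 1.95
position: [0.2428, -0.6028, 0.2508]
tcp_rot: [[0.975, -0.223, -0.0], [-0.223, -0.975, 0.001], [-0.0, -0.0, -1.0]]
force: [0.6, -0.7, 0.3]
finger_gap: 0.0932
grasp_force: 0.0
t: 2.75
position: [0.3018, -0.3393, 0.2509]
tcp_rot: [[0.976, -0.218, 0.001], [-0.218, -0.976, -0.0], [0.001, 0.0, -1.0]]
force: [1.0, 1.2, 0.4]
finger_gap: 0.0929
grasp_force: 0.0
t: 3.55
position: [0.5007, -0.3849, 0.25]
tcp_rot: [[0.976, -0.218, -0.001], [-0.218, -0.976, 0.001], [-0.001, -0.0, -1.0]]
force: [-0.2, -0.4, 0.6]
finger_gap: 0.093
grasp_force: 0.0
t 3.55 pos [ 0.5007 -0.3849  0.25  ] yaw -12.6 tilt [-0.001  0.001] gap 0.093 gf 0.0 F [-0.2 -0.4  0.6]
[ 0.5663  0.5611  0.0932  1.4367 -0.0541  1.1476 -1.1226]
scanner 0.97 [268. 207.] [ 0.4675 -0.3613  0.008 ]
scanner_head 0.73 [263. 162.] [ 0.5269 -0.3694  0.026 ]
scanner_grip 0.56 [316. 214.] [ 0.4524 -0.4169  0.026 ]
scanner_lens 0.6 [266. 125.] [ 0.5661 -0.3827  0.026 ]
0.8 8401 [0.0085 0.0436 0.0453]
[ 0.4658 -0.3581 -0.2302] -13.189626817170794 -0.9410509469191785
```

View pics/w1.png

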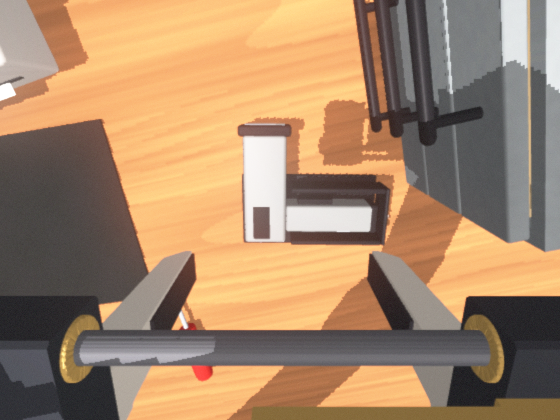

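The wrist view shows the scanner head at (265,185) with its black nose at (265,130). The cradle walls enclose the handle at (330,215), and the cabinet handles are at about (375,120). I'll check clearance to the cabinet, then plan the grip.

```bash
python3 - <<'E'
from h import *
s=st()
p,d=eyes.snapshot("wrist"); c=cloud("wrist",np.ones(d.shape,bool),d,s)
n=c[(c[:,2]>.06)&(c[:,2]<.4)&(c[:,0]>.42)&(c[:,0]<.66)&(c[:,1]<-.4)]
for a in np.arange(.42,.66,.04):
    m=n[(n[:,0]>=a)&(n[:,0]<a+.04)]
    if len(m)>3: print(round(a,2),np.percentile(m[:,1],99.5).round(3),m[:,2].max().round(3))
plan([.5291,-.3729,.25],-13.2); plan([.5291,-.3729,.008],-13.2)
E
```

```text
t 3.85 pos [ 0.4997 -0.3855  0.2512] yaw -12.7 tilt [ 0. -0.] gap 0.093 gf 0.0 F [-0.3 -0.   0.2]
0.42 -0.546 0.219
0.46 -0.43 0.351
0.5 -0.401 0.365
0.54 -0.49 0.222
0.58 -0.49 0.223
0.62 -0.49 0.189
turn units [ 0.   -0.    0.09] | shift in target axes [ 0.64 -0.47  0.03] | in current axes [ 0.64 -0.47  0.03]
turn units [ 0.   -0.    0.09] | shift in target axes [ 0.64 -0.47  6.08] | in current axes [ 0.64 -0.47  6.08]
```

```bash

python3 -m jog '[[0.32,-0.24,0,0,0,0.09,1],[0.32,-0.23,0,0,0,0,1],[0,0,0.6,0,0,0,1],[0,0,0.8,0,0,0,1],[0,0,0.8,0,0,0,1],[0,0,0.8,0,0,0,1],[0,0,0.8,0,0,0,1],[0,0,0.7,0,0,0,1],[0,0,0.6,0,0,0,1],[0,0,0.4,0,0,0,1]]'
python3 -m jog '[[0,0,0.3,0,0,0,1],[0,0,0.2,0,0,0,1],[0,0,0.1,0,0,0,1],[0,0,0,0,0,0,1],[0,0,0,0,0,0,0.7],[0,0,0,0,0,0,0.5],[0,0,0,0,0,0,0],[0,0,0,0,0,0,0],[0,0,0,0,0,0,0],[0,0,0,0,0,0,0]]'
python3 -m jog '[[0,0,0,0,0,0,0],[0,0,0,0,0,0,0],[0,0,0,0,0,0,0]]'
```

```text
t: 4.9
position: [0.5297, -0.3715, 0.0286]
tcp_rot: [[0.974, -0.227, -0.002], [-0.227, -0.974, 0.002], [-0.002, -0.001, -1.0]]
force: [-0.2, -0.5, 0.0]
finger_gap: 0.093
grasp_force: 0.0
t: 5.9
position: [0.5298, -0.3726, 0.0067]
tcp_rot: [[0.974, -0.228, 0.0], [-0.228, -0.974, 0.0], [0.0, -0.0, -1.0]]
force: [-0.0, 0.5, 0.4]
finger_gap: 0.0497
grasp_force: 0.0
t: 6.2
position: [0.5298, -0.3725, 0.0067]
tcp_rot: [[0.974, -0.228, 0.0], [-0.228, -0.974, 0.0], [0.0, -0.0, -1.0]]
force: [0.5, -0.1, -0.1]
finger_gap: 0.0478
grasp_force: 30.0
```

```bash

python3 -m jog '[[0,0,-0.2,0,0,0,0],[0,0,-0.4,0,0,0,0],[0,0,-0.5,0,0,0,0],[0,0,-0.5,0,0,0,0],[0,0,-0.5,0,0,0,0],[0,0,-0.5,0,0,0,0],[0,0,-0.5,0,0,0,0],[0,0,-0.4,0,0,0,0],[0,0,-0.3,0,0,0,0],[0,0,0,0,0,0,0]]'
python3 - <<'E'
from h import *
s=st()
p,d=eyes.snapshot("wrist"); cv2.imwrite("pics/w2.png",p[:,:,::-1])
plan([.46,-.026,.15],99)
E
```

```text
t: 7.2
position: [0.5308, -0.3734, 0.1614]
tcp_rot: [[0.974, -0.228, 0.004], [-0.228, -0.974, -0.003], [0.005, 0.002, -1.0]]
force: [0.7, 0.3, -2.5]
finger_gap: 0.0479
grasp_force: 30.0
t 7.2 pos [ 0.5308 -0.3734  0.1614] yaw -13.2 tilt [ 0.004 -0.003] gap 0.0479 gf 30.0 F [ 0.7  0.3 -2.5]
turn units [ 2.00e-02 -1.00e-02 -1.87e+01] | shift in target axes [ 8.84 -0.37  0.24] | in current axes [-3.68 -8.04  0.23]
```

View pics/w2.png

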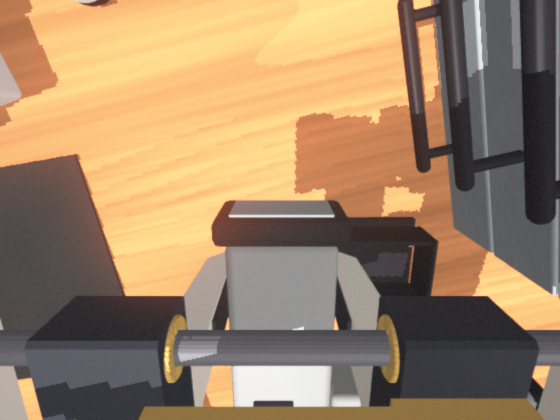

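```bash

python3 -m jog '[[-0.2,-0.4,0,0,0,0,0],[-0.3,-0.7,0,0,0,0,0],[-0.4,-0.9,0,0,0,0,0],[-0.4,-0.9,0,0,0,0,0],[-0.4,-0.9,0,0,0,0,0],[-0.4,-0.9,0,0,0,0,0],[-0.5,-0.9,0,0,0,0,0],[-0.5,-0.9,0,0,0,0,0],[-0.4,-0.9,0,0,0,0,0],[-0.2,-0.6,0,0,0,0,0]]'
python3 -m jog '[[0,0,0,0,0,-0.5,0],[0,0,0,0,0,-0.9,0],[0,0,0,0,0,-1,0],[0,0,0,0,0,-1,0],[0,0,0,0,0,-1,0],[0,0,0,0,0,-1,0],[0,0,0,0,0,-1,0],[0,0,0,0,0,-1,0],[0,0,0,0,0,-1,0],[0,0,0,0,0,-1,0]]'
python3 -m jog '[[0,0,0,0,0,-1,0],[0,0,0,0,0,-1,0],[0,0,0,0,0,-1,0],[0,0,0,0,0,-1,0],[0,0,0,0,0,-1,0],[0,0,0,0,0,-1,0],[0,0,0,0,0,-1,0],[0,0,0,0,0,-1,0],[0,0,0,0,0,-1,0],[0,0,0,0,0,-0.3,0]]'
python3 - <<'E'
from h import *
s=st()
p,d=eyes.snapshot("side"); cv2.imwrite("pics/s2.png",cv2.resize(p[120:330,150:430,::-1],None,fx=2.5,fy=2.5))
plan([.46,-.026,.006],99); print(s["qpos"].round(2))
E
```

```text
t: 8.25
position: [0.4565, -0.024, 0.158]
tcp_rot: [[0.974, -0.224, -0.003], [-0.224, -0.974, 0.001], [-0.003, -0.001, -1.0]]
force: [-0.3, -0.4, -2.3]
finger_gap: 0.0478
grasp_force: 30.0
t: 9.25
position: [0.4577, -0.0274, 0.158]
tcp_rot: [[0.726, 0.688, -0.002], [0.688, -0.726, 0.0], [-0.001, -0.001, -1.0]]
force: [0.7, 0.1, -2.4]
finger_gap: 0.0478
grasp_force: 30.0
t: 10.25
position: [0.4576, -0.0276, 0.1579]
tcp_rot: [[-0.158, 0.987, -0.002], [0.987, 0.158, 0.0], [0.001, -0.002, -1.0]]
force: [0.7, -0.2, -1.9]
finger_gap: 0.0478
grasp_force: 30.0
t 10.25 pos [ 0.4576 -0.0276  0.1579] yaw 99.1 tilt [-0.002  0.   ] gap 0.0478 gf 30.0 F [ 0.7 -0.2 -1.9]
turn units [-0.02 -0.01  0.01] | shift in target axes [0.03 0.06 3.8 ] | in current axes [0.03 0.07 3.8 ]
[ 0.35  0.44 -0.47  2.02  0.29  0.74 -0.14]
```

View pics/s2.png

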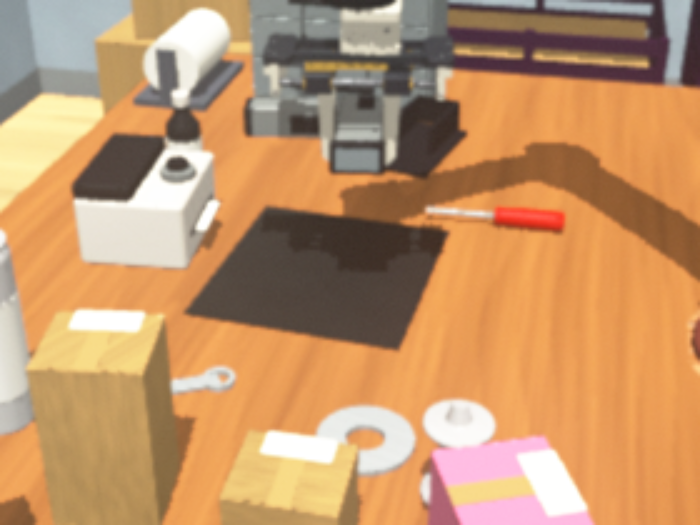

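The side view shows the scanner held level at about (358,140) in the crop, with its window towards +y, over the mat. I'll lower it and release.

```bash

python3 -m jog '[[0,0,0.3,0,0,0,0],[0,0,0.5,0,0,0,0],[0,0,0.5,0,0,0,0],[0,0,0.5,0,0,0,0],[0,0,0.5,0,0,0,0],[0,0,0.4,0,0,0,0],[0,0,0.3,0,0,0,0],[0,0,0.2,0,0,0,0],[0,0,0.15,0,0,0,0],[0,0,0.15,0,0,0,0]]'
python3 -m jog '[[0,0,0.1,0,0,0,0],[0,0,0.1,0,0,0,0],[0,0,0.05,0,0,0,0],[0,0,0.05,0,0,0,0],[0,0,0,0,0,0,0],[0,0,0,0,0,0,0]]'
```

```text
t: 11.3
position: [0.4589, -0.0273, 0.0185]
tcp_rot: [[-0.157, 0.988, 0.001], [0.988, 0.157, -0.0], [-0.0, 0.001, -1.0]]
force: [0.1, -1.4, -1.9]
finger_gap: 0.0479
grasp_force: 30.0
t: 11.9
position: [0.4586, -0.0273, 0.0068]
tcp_rot: [[-0.157, 0.988, 0.0], [0.988, 0.157, 0.0], [0.0, 0.0, -1.0]]
force: [0.2, 1.0, -2.4]
finger_gap: 0.0477
grasp_force: 30.0
```

```bash

python3 -m jog '[[0,0,0.04,0,0,0,0],[0,0,0,0,0,0,0.55],[0,0,0,0,0,0,0.7],[0,0,0,0,0,0,1],[0,0,0,0,0,0,1],[0,0,0,0,0,0,1],[0,0,0,0,0,0,1],[0,0,-0.3,0,0,0,1],[0,0,-0.7,0,0,0,1],[0,0,-1,0,0,0,1]]'
python3 -m jog '[[0,0,-1,0,0,0,1],[0,0,-1,0,0,0,1],[0,0,-1,0,0,0,1],[0,0,-1,0,0,0,1],[0,0,0,0,0,0.8,1],[0,0,0,0,0,1,1],[0,0,0,0,0,1,1],[0,0,0,0,0,1,1],[0,0,0,0,0,1,1],[0,0,0,0,0,1,1]]'
python3 -m jog '[[0,0,0,0,0,1,1],[0,0,0,0,0,1,1],[0,0,0,0,0,1,1],[0,0,0,0,0,1,1],[0,0,0,0,0,1,1],[0,0,0,0,0,1,1],[0,0,0,0,0,1,1],[0,0,0,0,0,1,1],[0,0,0,0,0,1,1],[0,0,0,0,0,0.2,1]]'
cat > fit.py <<'E'
from h import *
from scipy.optimize import minimize
P=np.array([[-30,24],[93,24],[93,29],[105,29],[105,-29],[93,-29],[93,-24],[16,-24],[16,-130],[-16,-130],[-16,-24],[-30,-24]])/1000
def fit(c,zlo,zhi,x0):
    t=c[(c[:,2]>zlo)&(c[:,2]<zhi)][:,:2]; o=np.array(x0[:2])-.2; G=2000
    obs=np.zeros((800,800),np.uint8); ij=np.round((t-o)*G).astype(int); ij=ij[((ij>=0)&(ij<800)).all(1)]
    obs[ij[:,1],ij[:,0]]=1; obs=cv2.morphologyEx(obs,cv2.MORPH_CLOSE,np.ones((7,7),np.uint8))
    def cost(x):
        a=x[2]; R=np.array([[np.cos(a),-np.sin(a)],[np.sin(a),np.cos(a)]]); im=np.zeros((800,800),np.uint8)
        cv2.fillPoly(im,[np.round((P@R.T+x[:2]-o)*G).astype(np.int32)],1)
        return -(im&obs).sum()/(im|obs).sum()
    x0=np.array(x0); S=[x0,x0+[.012,0,0],x0+[0,.012,0],x0+[0,0,.08]]
    b=minimize(cost,x0,method="Nelder-Mead",options=dict(initial_simplex=S)); return b.x,b.fun
E
python3 - <<'E'
from fit import *
np.set_printoptions(precision=4,suppress=True)
s=st()
for n in ("wrist","top"):
    p,d=eyes.snapshot(n); cv2.imwrite(f"pics/{n}3.png",p[:,:,::-1])
    m=cut_out(n,"scanner")
    if not m: print(n,"none"); continue
    c=cloud(n,m[0]["mask"],d,s); print(n,m[0]["p"],np.percentile(c[:,2],[5,50,95]))
    x,f=fit(c,.03,.05,[.47,-.092,np.radians(99)]); print(x,np.degrees(x[2]),f)
    a=x[2]; g=x[:2]+.058*np.array([np.sin(a),-np.cos(a)]); print("grip",g); plan([*g,.006],np.degrees(a)-90)
    for q in ("scanner_grip","scanner_lens"): 
        for r in tip_of(n,q)[:1]: print(q,r["p"],at_z(n,[r["pixel"]],.022,s)[0])
E
```

```text
t: 12.9
position: [0.4571, -0.0272, 0.0847]
tcp_rot: [[-0.157, 0.988, -0.005], [0.988, 0.157, 0.0], [0.001, -0.004, -1.0]]
force: [0.6, -0.4, -0.4]
finger_gap: 0.093
grasp_force: 0.0
t: 13.9
position: [0.4581, -0.0273, 0.2449]
tcp_rot: [[0.438, 0.899, -0.001], [0.899, -0.438, -0.0], [-0.0, -0.0, -1.0]]
force: [-0.7, -0.3, 0.2]
finger_gap: 0.0928
grasp_force: 0.0
t: 14.9
position: [0.4581, -0.0272, 0.2449]
tcp_rot: [[0.988, 0.156, -0.001], [0.156, -0.988, -0.0], [-0.001, 0.0, -1.0]]
force: [-0.5, -1.1, -0.1]
finger_gap: 0.0933
grasp_force: 0.0
t 14.9 pos [ 0.4581 -0.0272  0.2449] yaw 9.0 tilt [-0.001 -0.   ] gap 0.0933 gf 0.0 F [-0.5 -1.1 -0.1]
wrist 0.84 [0.0299 0.0397 0.0412]
[ 0.518  -0.032   1.7279] 99.0 0.0
grip [ 0.5753 -0.0229]
turn units [-0.    0.    0.02] | shift in target axes [2.91 0.35 5.97] | in current axes [2.91 0.36 5.97]
scanner_grip 0.66 [0.4038 0.2147 0.022 ]
scanner_lens 0.64 [0.4556 0.0112 0.022 ]
top nonefit.py:11: RuntimeWarning: overflow encountered in scalar negative
  return -(im&obs).sum()/(im|obs).sum()
```

View pics/wrist3.png

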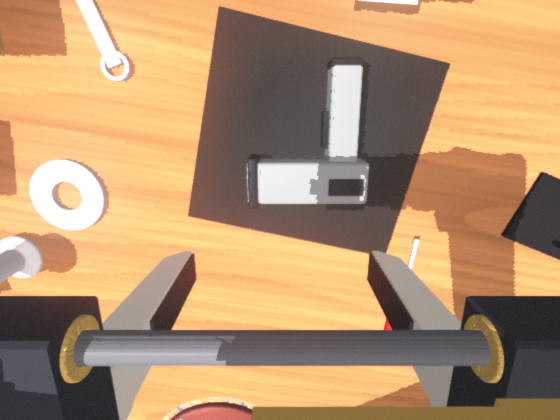

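The wrist view shows the scanner flat on the mat: head at (310,182), nose to the left, handle up to (345,65), trigger at (326,130). I'll redo the fit with the unsigned overflow fixed.

```bash
sed -i 's/return -(im&obs).sum()\/(im|obs).sum()/return -float((im\&obs).sum())\/float((im|obs).sum())/' fit.py
python3 - <<'E'
from fit import *
np.set_printoptions(precision=4,suppress=True)
s=st(); n="wrist"
p,d=eyes.snapshot(n); m=cut_out(n,"scanner"); c=cloud(n,m[0]["mask"],d,s)
x,f=fit(c,.03,.05,[.47,-.092,np.radians(99)]); print(x,np.degrees(x[2]),f)
a=x[2]; g=x[:2]+.058*np.array([np.sin(a),-np.cos(a)]); print("grip",g); plan([*g,.0075],np.degrees(a)-90)
E
```

```text
t 15.2 pos [ 0.4585 -0.0273  0.245 ] yaw 9.1 tilt [-0.  0.] gap 0.0929 gf 0.0 F [-0.5  0.1 -0. ]
[ 0.4698 -0.0934  1.7272] 98.95844816387108 -0.9408473221422862
grip [ 0.5271 -0.0843]
turn units [-0.    0.    0.02] | shift in target axes [1.47 1.67 5.94] | in current axes [1.47 1.68 5.94]
```

```bash

python3 -m jog '[[0.5,0.55,0,0,0,0,1],[0.5,0.6,0,0,0,0,1],[0.47,0.53,0,0,0,0,1],[0,0,0.7,0,0,0,1],[0,0,0.9,0,0,0,1],[0,0,0.9,0,0,0,1],[0,0,0.9,0,0,0,1],[0,0,0.8,0,0,0,1],[0,0,0.7,0,0,0,1],[0,0,0.5,0,0,0,1]]'
python3 -m jog '[[0,0,0.3,0,0,0,1],[0,0,0.2,0,0,0,1],[0,0,0.04,0,0,0,1],[0,0,0,0,0,0,0.6],[0,0,0,0,0,0,0.5],[0,0,0,0,0,0,0],[0,0,0,0,0,0,0],[0,0,0,0,0,0,0],[0,0,0,0,0,0,0],[0,0,0,0,0,0,0]]'
python3 -m jog '[[0,0,0,0,0,0,0],[0,0,0,0,0,0,0],[0,0,0,0,0,0,0],[0,0,0,0,0,0,0]]'
```

```text
t: 16.3
position: [0.5264, -0.0844, 0.0271]
tcp_rot: [[0.988, 0.157, -0.002], [0.157, -0.988, 0.001], [-0.002, -0.001, -1.0]]
force: [0.4, 1.1, -0.2]
finger_gap: 0.0924
grasp_force: 0.0
t: 17.3
position: [0.5271, -0.0841, 0.0076]
tcp_rot: [[0.988, 0.157, -0.0], [0.157, -0.988, 0.0], [0.0, -0.0, -1.0]]
force: [-0.5, 2.3, 1.9]
finger_gap: 0.0415
grasp_force: 1.1
t: 17.7
position: [0.5272, -0.0839, 0.0075]
tcp_rot: [[0.988, 0.157, 0.0], [0.157, -0.988, 0.001], [0.0, -0.001, -1.0]]
force: [-0.5, 1.2, 1.1]
finger_gap: 0.0317
grasp_force: 30.0
```

```bash

python3 -m jog '[[0,0,-0.2,0,0,0,0],[0,0,-0.4,0,0,0,0],[0,0,-0.5,0,0,0,0],[0,0,-0.5,0,0,0,0],[0,0,-0.5,0,0,0,0],[0,0,-0.5,0,0,0,0],[0,0,-0.5,0,0,0,0],[0,0,-0.5,0,0,0,0],[0,0,-0.4,0,0,0,0],[0,0,-0.06,0,0,0,0]]'
python3 -m jog '[[0.2,-0.2,0,0,0,0,0],[0.4,-0.4,0,0,0,0,0],[0.5,-0.5,0,0,0,0,0],[0.5,-0.5,0,0,0,0,0],[0.5,-0.5,0,0,0,0,0],[0.5,-0.5,0,0,0,0,0],[0.5,-0.5,0,0,0,0,0],[0.4,-0.5,0,0,0,0,0],[0.3,-0.3,0,0,0,0,0],[0.2,-0.2,0,0,0,0,0]]'
python3 - <<'E'
from fit import *
np.set_printoptions(precision=4,suppress=True)
s=st()
for n in ("top","side"):
    p,d=eyes.snapshot(n)
    cv2.imwrite(f"pics/{n}4.png",p[:,:,::-1] if n=="top" else cv2.resize(p[150:360,60:340,::-1],None,fx=2.5,fy=2.5))
    for r in cut_out(n,"tall_carton")[:3]:
        c=cloud(n,r["mask"],d); h=c[c[:,2]>.148]; 
        if len(h)>20: print(n,r["p"],cv2.minAreaRect(h[:,:2].astype(np.float32)))
    for q in ("scanner_lens","tall_carton_label"):
        for r in tip_of(n,q)[:2]: print(n,q,r["p"],np.round(r["pixel"]),at_z(n,[r["pixel"]],.185 if "lens" in q else .135,s)[0])
    for r in cut_out(n,"scanner")[:1]:
        c=cloud(n,r["mask"],d); print(r["p"],len(c),np.percentile(c[:,2],[2,20,50,80,98]))
plan([.678,.129,.1205],9)
E
```

```text
t: 18.7
position: [0.5281, -0.0854, 0.1718]
tcp_rot: [[0.988, 0.156, 0.004], [0.156, -0.988, -0.001], [0.004, 0.002, -1.0]]
force: [-0.2, -0.2, -2.1]
finger_gap: 0.0316
grasp_force: 30.0
t: 19.7
position: [0.659, 0.1054, 0.1677]
tcp_rot: [[0.987, 0.16, -0.003], [0.16, -0.987, 0.001], [-0.003, -0.001, -1.0]]
force: [-0.6, 0.1, -2.7]
finger_gap: 0.0317
grasp_force: 30.0
t 19.7 pos [0.659  0.1054 0.1677] yaw 9.2 tilt [-0.003  0.001] gap 0.0317 gf 30.0 F [-0.6  0.1 -2.7]
top 0.75 ((0.5909181237220764, 0.16755269467830658), (0.056335657835006714, 0.06567298620939255), 12.95466423034668)
top 0.66 ((0.5871031880378723, 0.3428652882575989), (0.09246514737606049, 0.08224296569824219), 9.855756759643555)
top 0.62 ((0.6571235060691833, 0.4888240396976471), (0.08616380393505096, 0.08998028934001923), 40.011741638183594)
top scanner_lens 0.7 [210. 162.] [0.5911 0.201  0.185 ]
top tall_carton_label 0.86 [170. 167.] [0.5875 0.3091 0.135 ]
top tall_carton_label 0.81 [109. 149.] [0.6305 0.4665 0.135 ]
0.89 620 [0.1767 0.1981 0.2011 0.2036 0.2067]
side 0.93 ((0.25772690773010254, 0.4368862509727478), (0.08185281604528427, 0.09260349720716476), 23.534578323364258)
side 0.88 ((0.6575420498847961, 0.4903284013271332), (0.08053267002105713, 0.09256239235401154), 40.4891242980957)
side 0.73 ((0.5861865878105164, 0.34411099553108215), (0.09080712497234344, 0.0829794779419899), 9.108085632324219)
side scanner_lens 0.73 [215. 212.] [0.5827 0.2056 0.185 ]
side tall_carton_label 0.81 [197. 251.] [0.595  0.2887 0.135 ]
side tall_carton_label 0.67 [137. 303.] [0.6311 0.4663 0.135 ]
0.72 1418 [0.1675 0.1806 0.1977 0.2012 0.2025]
turn units [ 0.   -0.   -0.01] | shift in target axes [ 0.57 -0.6   1.24] | in current axes [ 0.57 -0.6   1.24]
```

View pics/side4.png

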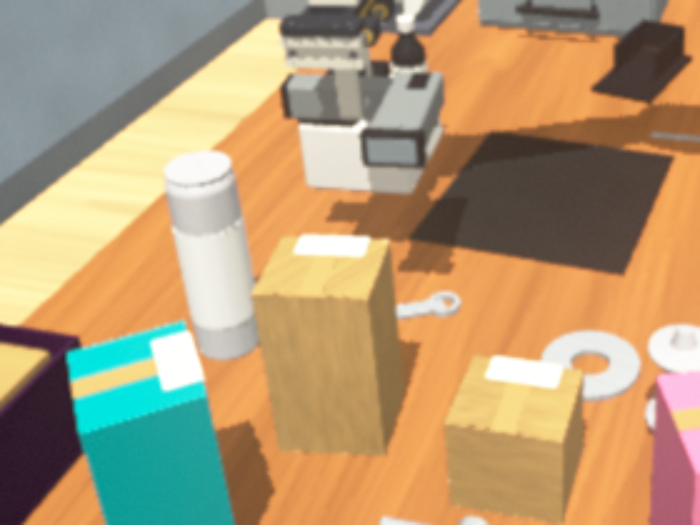

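The side crop shows the scanner level at (395,130), window towards the carton, with the tall carton at (330,340) and the can clear on the left. The pose needs only the final shift, then the hold.

```bash

python3 -m jog '[[0.2,-0.2,0.2,0,0,0,0],[0.2,-0.2,0.3,0,0,0,0],[0.17,-0.2,0.3,0,0,0,0],[0,0,0.24,0,0,0,0],[0,0,0.12,0,0,0,0],[0,0,0.08,0,0,0,0],[0,0,0,0,0,0,0],[0,0,0,0,0,0,0],[0,0,0,0,0,0,0],[0,0,0,0,0,0,0]]'
python3 - <<'E'
from fit import *
np.set_printoptions(precision=4,suppress=True)
s=st()
for n in ("top","side"):
    p,d=eyes.snapshot(n)
    for r in cut_out(n,"scanner")[:1]:
        c=cloud(n,r["mask"],d); print(n,r["p"],len(c),np.percentile(c[:,2],[2,20,50,80,98]), "max y",np.percentile(c[:,1],98))
        h=c[(c[:,2]>.14)&(c[:,1]>.1)]; print(cv2.minAreaRect(h[:,:2].astype(np.float32)), np.median(h,0))
E
python3 -m jog '[[0,0,0,0,0,0,0],[0,0,0,0,0,0,0],[0,0,0,0,0,0,0],[0,0,0,0,0,0,0],[0,0,0,0,0,0,0],[0,0,0,0,0,0,0],[0,0,0,0,0,0,0],[0,0,0,0,0,0,0],[0,0,0,0,0,0,0],[0,0,0,0,0,0,0]]'
```

```text
t: 21.2
position: [0.6785, 0.1299, 0.1209]
tcp_rot: [[0.988, 0.157, 0.001], [0.157, -0.988, 0.0], [0.001, -0.0, -1.0]]
force: [-0.4, 0.1, -2.3]
finger_gap: 0.0319
grasp_force: 30.0
t 21.2 pos [0.6785 0.1299 0.1209] yaw 9.0 tilt [0.001 0.   ] gap 0.0319 gf 30.0 F [-0.4  0.1 -2.3]
top 0.68 567 [0.1283 0.1509 0.154  0.1566 0.1603] max y 0.22475403458850962
((0.6109187006950378, 0.193099707365036), (0.05702340602874756, 0.06713453680276871), 13.176474571228027) [0.6069 0.1927 0.1542]
side 0.97 1469 [0.1197 0.1331 0.1504 0.1527 0.154 ] max y 0.2273193198342493
((0.662476658821106, 0.17241999506950378), (0.15335994958877563, 0.13085825741291046), 11.324275016784668) [0.6206 0.1536 0.152 ]
t: 22.4
position: [0.6782, 0.13, 0.1203]
tcp_rot: [[0.988, 0.157, 0.0], [0.157, -0.988, 0.0], [0.0, -0.0, -1.0]]
force: [-0.4, -0.2, -2.1]
finger_gap: 0.0317
grasp_force: 30.0
```

```bash

python3 -m jog '[[0,0,0,0,0,0,0],[0,0,0,0,0,0,0],[0,0,0,0,0,0,0],[0,0,0,0,0,0,0],[0,0,0,0,0,0,0],[0,0,0,0,0,0,0],[0,0,0,0,0,0,0],[0,0,0,0,0,0,0],[0,0,0,0,0,0,0],[0,0,0,0,0,0,0]]'
python3 -m jog '[[0,0.2,-0.1,0,0,0,0],[0,0.4,-0.3,0,0,0,0],[0,0.2,-0.4,0,0,0,0],[0,0,-0.34,0,0,0,0],[-0.3,0.3,-0.1,0,0,0,0],[-0.5,0.5,0,0,0,0,0],[-0.6,0.5,0,0,0,0,0],[-0.6,0.5,0,0,0,0,0],[-0.6,0.5,0,0,0,0,0],[-0.6,0.5,0,0,0,0,0]]'
python3 -m jog '[[-0.6,0.5,0,0,0,0,0],[-0.5,0.4,0,0,0,0,0],[-0.27,0.2,0,0,0,0,0],[0,0,0,0,0,0,0],[0,0,0,0,0,0,0]]'
python3 - <<'E'
from h import *
st(); plan([.5272,-.0839,.0085],9)
E
```

```text
t: 23.4
position: [0.6782, 0.1299, 0.1203]
tcp_rot: [[0.988, 0.157, 0.0], [0.157, -0.988, 0.0], [0.0, -0.0, -1.0]]
force: [-0.5, 0.0, -2.6]
finger_gap: 0.0317
grasp_force: 30.0
t: 24.4
position: [0.5741, -0.0335, 0.1712]
tcp_rot: [[0.988, 0.157, 0.002], [0.157, -0.988, -0.0], [0.002, 0.0, -1.0]]
force: [-0.9, 0.4, -2.9]
finger_gap: 0.0319
grasp_force: 30.0
t: 24.9
position: [0.5285, -0.0833, 0.1706]
tcp_rot: [[0.987, 0.158, 0.003], [0.158, -0.987, 0.001], [0.003, -0.001, -1.0]]
force: [1.2, 0.7, -2.9]
finger_gap: 0.0316
grasp_force: 30.0
t 24.9 pos [ 0.5285 -0.0833  0.1706] yaw 9.1 tilt [0.003 0.001] gap 0.0316 gf 30.0 F [ 1.2  0.7 -2.9]
turn units [-0.01 -0.03  0.01] | shift in target axes [-0.03  0.01  4.05] | in current axes [-0.05  0.01  4.05]
```

```bash

python3 -m jog '[[0,0,0.3,0,0,0,0],[0,0,0.5,0,0,0,0],[0,0,0.5,0,0,0,0],[0,0,0.5,0,0,0,0],[0,0,0.5,0,0,0,0],[0,0,0.5,0,0,0,0],[0,0,0.4,0,0,0,0],[0,0,0.3,0,0,0,0],[0,0,0.2,0,0,0,0],[0,0,0.15,0,0,0,0]]'
python3 -m jog '[[0,0,0.1,0,0,0,0],[0,0,0.06,0,0,0,0],[0,0,0.04,0,0,0,0],[0,0,0,0,0,0,0],[0,0,0,0,0,0,0]]'
```

```text
t: 25.9
position: [0.5275, -0.0838, 0.0151]
tcp_rot: [[0.987, 0.158, -0.0], [0.158, -0.987, 0.0], [0.0, -0.0, -1.0]]
force: [-0.5, 0.4, -2.3]
finger_gap: 0.0322
grasp_force: 30.0
t: 26.4
position: [0.5274, -0.0845, 0.0082]
tcp_rot: [[0.988, 0.157, 0.001], [0.157, -0.988, -0.0], [0.001, 0.0, -1.0]]
force: [0.2, -0.2, -2.5]
finger_gap: 0.0319
grasp_force: 30.0
```

```bash

python3 -m jog '[[0,0,0.01,0,0,0,0.4],[0,0,0,0,0,0,0.5],[0,0,0,0,0,0,0.7],[0,0,0,0,0,0,1],[0,0,0,0,0,0,1],[0,0,0,0,0,0,1],[0,0,0,0,0,0,1],[0,0,-0.3,0,0,0,1],[0,0,-0.7,0,0,0,1],[0,0,-1,0,0,0,1]]'
python3 -m jog '[[0,0,-1,0,0,0,1],[0,0,-1,0,0,0,1],[0,0,-1,0,0,0,1],[0,0,-1,0,0,0,1],[0.6,0,0,0,0,0,0],[0.6,0,0,0,0,0,0],[0.3,0,0,0,0,0,0],[0,0,0,0,0,0,0],[0,0,0,0,0,0,0]]'
python3 - <<'E'
from fit import *
np.set_printoptions(precision=4,suppress=True)
s=st()
for n in ("wrist","top"):
    p,d=eyes.snapshot(n); 
    if n=="wrist": cv2.imwrite("pics/w5.png",p[:,:,::-1])
    for r in cut_out(n,"print_key_top")[:1]:
        c=cloud(n,r["mask"],d,s); print(n,"mask",r["p"],np.round(r["pixel"]),len(c),np.median(c,0),np.percentile(c[:,2],[5,50,95]))
    for r in tip_of(n,"print_key_top")[:2]: print(n,r["p"],np.round(r["pixel"]),at_z(n,[r["pixel"]],.095,s)[0])
    m=cut_out(n,"scanner")
    if m:
        c=cloud(n,m[0]["mask"],d,s); x,f=fit(c,.03,.05,[.4698,-.0934,np.radians(99)]); print("scanner",x,f,np.percentile(c[:,2],[10,50,90]))
E
```

```text
t: 27.4
position: [0.5257, -0.0842, 0.0875]
tcp_rot: [[0.988, 0.157, -0.004], [0.157, -0.988, 0.001], [-0.004, -0.001, -1.0]]
force: [0.0, 0.1, -0.8]
finger_gap: 0.0929
grasp_force: 0.0
t: 28.3
position: [0.5856, -0.0751, 0.2477]
tcp_rot: [[0.988, 0.157, -0.001], [0.157, -0.988, -0.0], [-0.001, -0.0, -1.0]]
force: [-0.2, -0.0, 0.3]
finger_gap: 0.0578
grasp_force: 0.0
t 28.3 pos [ 0.5856 -0.0751  0.2477] yaw 9.0 tilt [-0.001 -0.   ] gap 0.0578 gf 0.0 F [-0.2 -0.   0.3]
wrist mask 0.83 [322.  86.] 886 [ 0.6906 -0.0918  0.1067] [0.1044 0.1067 0.108 ]
wrist 0.61 [320.  88.] [ 0.6883 -0.0936  0.095 ]
scanner [ 0.4701 -0.0957  1.7143] -0.7592839643922672 [0.0289 0.0396 0.0407]
top mask 0.45 [284. 208.] 3948 [0.5147 0.0121 0.0055] [0.0004 0.0055 0.0108]
scanner [ 0.471  -0.0929  1.7347] -0.351565978922369 [0.0357 0.041  0.0442]
```

View pics/w5.png

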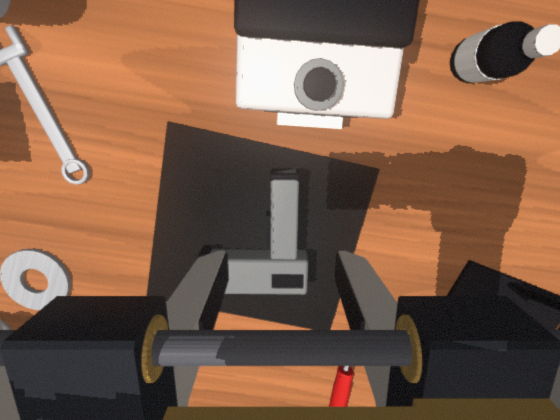

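The wrist view shows the scanner flat on the mat at (280,235), released. The black key is at (319,84) inside a grey collar on the printer deck.

```bash
python3 - <<'E'
from h import *
np.set_printoptions(precision=4,suppress=True)
s=st(); p,d=eyes.snapshot("wrist")
c=cloud("wrist",np.ones(d.shape,bool),np.maximum(d,1e-6),s).reshape(420,560,3)
print("row84",[(u,c[84,u,2].round(4)) for u in range(284,356,4)])
g=cv2.cvtColor(p,cv2.COLOR_RGB2GRAY)
b=np.zeros(g.shape,bool); b[60:108,295:345]=g[60:108,295:345]<80
v,u=np.nonzero(b); print(len(v),u.mean(),v.mean(),u.min(),u.max(),v.min(),v.max()); k=np.median(c[b],0); print("key",k)
k=at_z("wrist",[[u.mean(),v.mean()]],k[2],s)[0]; print(k)
plan([*k],9)
E
```

```text
t 28.7 pos [ 0.5861 -0.0751  0.2476] yaw 9.0 tilt [-0.  0.] gap 0.0256 gf 0.0 F [ 0.1 -0.4 -0.7]
row84 [(284, np.float64(0.0851)), (288, np.float64(0.0835)), (292, np.float64(0.0853)), (296, np.float64(0.0963)), (300, np.float64(0.0958)), (304, np.float64(0.106)), (308, np.float64(0.1066)), (312, np.float64(0.1058)), (316, np.float64(0.107)), (320, np.float64(0.1062)), (324, np.float64(0.1058)), (328, np.float64(0.1082)), (332, np.float64(0.1063)), (336, np.float64(0.0962)), (340, np.float64(0.0978)), (344, np.float64(0.0849)), (348, np.float64(0.0841)), (352, np.float64(0.0849))]
21 328.1904761904762 83.28571428571429 321 334 70 100
key [ 0.6946 -0.0994  0.1068]
[ 0.6927 -0.0991  0.1068]
turn units [-0.  0.  0.] | shift in target axes [2.54 1.01 3.52] | in current axes [2.54 1.01 3.52]
```

```bash

python3 -m jog '[[0.7,0.2,0,0,0,0,0],[0.8,0.3,0,0,0,0,0],[0.7,0.33,0,0,0,0,0],[0.3,0,0.5,0,0,0,0],[0,0,0.8,0,0,0,0],[0,0,0.8,0,0,0,0],[0,0,0.7,0,0,0,0],[0,0,0.4,0,0,0,0],[0,0,0.05,0,0,0,0],[0,0,0,0,0,0,0]]'
python3 -m jog '[[0,0,0.1,0,0,0,0],[0,0,0.1,0,0,0,0],[0,0,0.08,0,0,0,0],[0,0,0,0,0,0,0],[0,0,0,0,0,0,0]]'
```

```text
t: 29.75
position: [0.6905, -0.0921, 0.1174]
tcp_rot: [[0.988, 0.157, -0.0], [0.157, -0.988, 0.0], [-0.0, -0.0, -1.0]]
force: [0.9, 0.2, 0.2]
finger_gap: 0.0005
grasp_force: 0.0
t: 30.25
position: [0.6908, -0.0922, 0.1069]
tcp_rot: [[0.988, 0.157, 0.001], [0.157, -0.988, -0.0], [0.001, 0.0, -1.0]]
force: [-0.6, 0.5, 1.4]
finger_gap: 0.0002
grasp_force: 0.8
```

```bash

python3 -m jog '[[0,0,0.05,0,0,0,0],[0,0,0.05,0,0,0,0],[0,0,0.04,0,0,0,0],[0,0,0,0,0,0,0],[0,0,0,0,0,0,0]]'
python3 -m jog '[[0,0,0.03,0,0,0,0],[0,0,0,0,0,0,0],[0,0,0,0,0,0,0]]'
```

```text
t: 30.75
position: [0.6908, -0.0921, 0.1014]
tcp_rot: [[0.988, 0.157, 0.001], [0.157, -0.988, -0.0], [0.001, 0.0, -1.0]]
force: [-0.8, -0.6, 5.5]
finger_gap: 0.0001
grasp_force: 2.6
t: 31.05
position: [0.6908, -0.0922, 0.1014]
tcp_rot: [[0.988, 0.157, 0.001], [0.157, -0.988, -0.0], [0.001, 0.0, -1.0]]
force: [-2.5, -0.0, 9.6]
finger_gap: 0.0006
grasp_force: 4.6
```

The force rose to 9.6 N with no further travel, so the key has bottomed out. One more small push, then retreat.

```bash

python3 -m jog '[[0,0,0.04,0,0,0,0],[0,0,0,0,0,0,0],[0,0,0,0,0,0,0]]'
python3 -m jog '[[0,0,-0.2,0,0,0,0],[0,0,-0.5,0,0,0,0],[0,0,-0.8,0,0,0,0],[0,0,-0.8,0,0,0,0],[0,0,-0.8,0,0,0,0],[0,0,-0.8,0,0,0,0],[-0.6,0,0,0,0,0,0],[-0.6,0,0,0,0,0,0],[0,0,0,0,0,0,0],[0,0,0,0,0,0,0]]'
python3 - <<'E'
from h import *
s=st(); p,d=eyes.snapshot("wrist"); cv2.imwrite("pics/w6.png",p[:,:,::-1])
for r in cut_out("wrist","print_key_top")[:1]: print(r["p"],np.median(cloud("wrist",r["mask"],d,s),0))
for r in cut_out("top","tall_carton"): pass
p,d=eyes.snapshot("top")
for r in cut_out("top","tall_carton")[:3]:
    c=cloud("top",r["mask"],d); print(cv2.minAreaRect(c[c[:,2]>.148][:,:2].astype(np.float32)))
E
```

```text
t: 31.35
position: [0.6909, -0.0921, 0.1013]
tcp_rot: [[0.988, 0.157, 0.002], [0.157, -0.988, -0.0], [0.002, 0.001, -1.0]]
force: [-4.5, -0.6, 14.6]
finger_gap: 0.0003
grasp_force: 7.3
t: 32.35
position: [0.6428, -0.0997, 0.2535]
tcp_rot: [[0.988, 0.157, -0.001], [0.157, -0.988, 0.0], [-0.0, -0.0, -1.0]]
force: [0.6, 0.5, 0.4]
finger_gap: 0.0001
grasp_force: 0.0
t 32.35 pos [ 0.6428 -0.0997  0.2535] yaw 9.0 tilt [-0.001  0.   ] gap 0.0001 gf 0.0 F [0.6 0.5 0.4]
0.61 [ 0.69137857 -0.09179401  0.10669412]
((0.25801005959510803, 0.43536320328712463), (0.08120626956224442, 0.09076675027608871), 24.665542602539062)
((0.6579633355140686, 0.48952752351760864), (0.08396697044372559, 0.08976094424724579), 40.588104248046875)
((0.5868260860443115, 0.3428255319595337), (0.09166236966848373, 0.08175200968980789), 9.09791374206543)
```

View pics/w6.png

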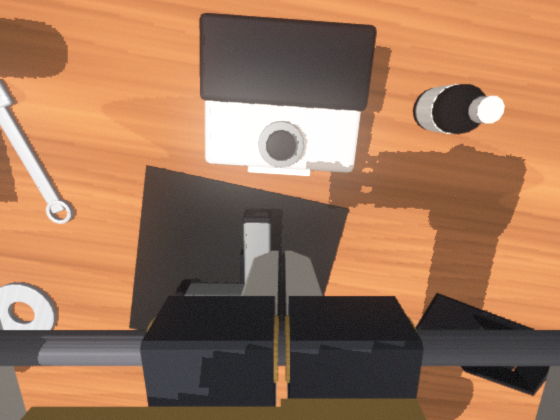

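The wrist view shows the key up again at (281,146), measured at its original height, with the scanner still flat on the mat at (258,245). The tall carton hasn't moved, so I'm handing the job in.

```bash
python3 -c "
from rig import bot
print(bot.finish_job())"
```

```text
the job is handed in; nothing more can be done
None
```

I finished every step and handed the job in at about 32 s: I held the scan on the taller carton's label for over 2 s, laid the scanner back flat on the mat, pressed the printer key to its stop and saw it come back up; no verdict was returned.

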